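# Zero a needle valve and crack it a quarter turn

## Robot

A 6-joint arm with a two-finger parallel gripper is mounted at the origin on the work surface. World frame = base frame: x ahead of the robot, y to its left, z up, the work surface at z = 0. Lengths are in m, angles in degrees, forces in N, time in s.
With the tool pointing down it reaches from about 0.275 to 0.75 m from the base axis. Payload 10.2 kg.
Tool frame: the origin (TCP) lies midway between the tips of the shut fingers; the grasp point (between the pads) lies 19 mm behind it; z points along the fingers, y is the line along which they close (so a half turn about z gives the same grasp; the last joint's range is limited). The gripper opens to 88 mm and grips with 3 to 60 N. Pads are 18 mm wide; open, the fingers measure 123 mm over their backs; the gripper's body (75 mm by 187 mm) begins 45 mm behind the grasp point.
Start: joints at [-79.893, 17.928, 85.812, -0, 76.261, -12.8], TCP at [0.204, -0.484, 0.239] pointing down, gripper open.
Joint ranges: [-168.41, 168.41], [-55.51, 124.54], [10.69, 146.95], [-70.63, 250.63], [1, 178], [-165.06, 165.06]. Speed limits (degrees/s): [136.94, 136.94, 172.46, 180, 180, 180].

## Interface

Orientations are given as [roll, pitch, yaw] about the fixed x, y, z axes, in that order (R = Rz(yaw) Ry(pitch) Rx(roll)).
In Python, from bench import status, cams, sign_off gives the robot as it stands.
- The arm moves only by the shell command python3 -m handwheel 'ROWS'. ROWS is JSON, one flat list of numbers, 7 for each row, row after row: the shift along the world's x, y, z in m, then the turn, a rotation vector about the world's x, y, z in degrees, then the finger opening in m, from 0 to 0.0881. A call has exactly 10 rows; each row shifts and turns the commanded pose from where the row before left it; what a row does not reach is not made up. A row lasts 1/12 s, in which the tool goes at most 41.7 mm and 7.16 degrees, less where a joint would pass 70% of its speed; a pose out of reach is approached as far as the arm can. A call is refused whole if a number of a shift passes 0.0417 or a number of a turn 7.16, either way. A call with a gripper value outside its range is refused whole. The fingers move at their own pace and stop on an object; the grip force is fixed at half the most. Time passes only in rows, so rows that do not move let the fingers close, or fill a call up. It gives the time, the measured TCP pose, the force, the opening and the grip force at its end, in the units of the state.
- status.get_obs(): the state, without advancing time (a new reading comes with each control period).
- cams.read_camera(name): name is "scene" or "top"; returns (picture, depth): 384x512x3 uint8, red, green, blue; 384x512 float32, m along the optical axis (not along the pixel's ray), 0 where there is no reading.
- cams.camera_params(name): a dict with "fx", "fy", "cx", "cy" (pixels), "world_from_camera" (4x4, takes a point from camera to world coordinates). Camera axes: x right, y down, z forward; pixel columns grow to the right and rows downward; lengths in m; the calibration is good to about 2 mm. A picture is of the moment at which its call begins. camera_params takes no time and is no camera call.
- sign_off(): hands the job in; it is judged then, once.
The state is a dict: "time": time; "q": joint angles; "dq": joint speeds; "joint_torque": joint torques, N m; "tool_pos": TCP position; "tool_rot": TCP orientation; "contact_force": force on the tool from outside, world axes, zero at the start; "moment": the same for the moment, N m; "grip_width": opening from 0.0 (shut) to 1.0 (fully open); "grasp_force": force on a finger pad.
Only numpy, scipy, OpenCV 4.12 (cv2) and the standard library are available. Lean on these libraries where they do the work, as an engineer would, in place of code of your own. Each camera call takes 0.05 s, during which the arm holds its last target. There are 200 camera calls.

## Task

Set the starting purge flow for the flask: on the gas manifold, find the needle valve whose outlet is piped to the flask (the other outlet is plugged) and screw its knob clockwise until the needle seats, then back it off a quarter turn and stay there, finishing with the knob still gripped between the fingers so that it cannot creep. Leave the other valve's knob as it is set, and do not bump the glass flask and its tube, or push the things standing around.

Things in the scene. Friction and masses are not known exactly. Their poses are not given: they have to be found in the camera images.
- manifold: gas manifold fixed to the bench: grey base plate (150 x 300 x 8 mm), aluminium header bar with a small gauge in the middle (top 115 mm above the bench), two identical brass needle valves side by side. Origin on the bench midway between the two knob axes; its x points from the header to the outlets, y to the left valve (y = +90 mm; the right one at y = -90 mm), z up. Position and yaw vary
- left_knob: left needle-valve knob: round, knurled, black, diameter 34 mm, 22 mm tall, vertical axis, pale index line on top; turns with the spindle. Origin on its axis at mid-height, 112 mm above the bench when shut (1 mm higher per turn opened). Under it a thin spindle and a nut 18 mm wide; within 70 mm of the axis all else is below 82 mm (bonnet 25 mm wide) or 67 mm, so open fingers clear all round
- left_spindle (a joint): angle of the left needle valve's spindle and knob, rad: 0 = needle seated (hard stop), grows as it is backed off (anticlockwise from above); 1.571 = a quarter turn open; range 0 to 7. Starts between 0.9 and 3.4. The packing rubs with about 0.07 N m, so it stays where left; at the seat it stops dead and a light grip slips round the knob
- left_outlet (a point): mouth of the left valve's outlet, 36 mm from the knob axis along the manifold's +x, 50 mm above the bench
- left_mark (a point): outer end of the index line on top of the left knob, 15 mm from its axis; it turns with the knob
- right_knob: right needle-valve knob: round, knurled, black, diameter 34 mm, 22 mm tall, vertical axis, pale index line on top; turns with the spindle. Origin on its axis at mid-height, 112 mm above the bench when shut (1 mm higher per turn opened). Under it a thin spindle and a nut 18 mm wide; within 70 mm of the axis all else is below 82 mm (bonnet 25 mm wide) or 67 mm, so open fingers clear all round
- right_spindle (a joint): angle of the right needle valve's spindle and knob, rad: 0 = needle seated (hard stop), grows as it is backed off (anticlockwise from above); 1.571 = a quarter turn open; range 0 to 7. Starts between 0.9 and 3.4. The packing rubs with about 0.07 N m, so it stays where left; at the seat it stops dead and a light grip slips round the knob
- right_outlet (a point): mouth of the right valve's outlet, 36 mm from the knob axis along the manifold's +x, 50 mm above the bench
- right_mark (a point): outer end of the index line on top of the right knob, 15 mm from its axis; it turns with the knob
- flask: 100 ml conical glass flask with a rubber stopper (64 mm wide at the base, 118 mm tall) and the rigid bent steel tube (6 mm, highest point 139 mm above the bench) that joins it to an outlet by a brass union nut. All fixed, on the left or the right outlet. Origin on the bench under the union's face; the tube rises 68 mm and the flask stands 118 mm along +x of this body
- flask_nut (a point): face of the union nut of the flask's steel tube, in the mouth of the outlet that feeds the flask (coincides with that outlet's point)
- plug_nut (a point): face of the short brass blanking plug (hexagon, 18 mm long) that closes the other outlet
- tube_rack: bystander: green wire rack of test tubes, 86 x 134 mm, 143 mm tall, loose; origin at the centre of its underside
- beaker: bystander: open glass beaker, 68 mm wide, 90 mm tall, loose; origin at the centre of its underside
- reagent: bystander: brown glass jar with a blue cap, 56 mm wide, 115 mm tall, loose; origin at the centre of its underside
- carton: bystander: white and green carton of wipes, 75 x 125 mm, 85 mm tall, loose; origin at the centre of its underside
Things that resemble listed ones, but are neither listed nor needed, are in the scene too. Leave any red look-alike of the flask alone.

How it is judged (in metres and radians):
On the way:
1. the needle of the valve that feeds the flask is seated (((horizontal distance between flask_nut and left_outlet below 0.03 m and value of joint left_spindle below 0.06 rad) or (horizontal distance between flask_nut and right_outlet below 0.03 m and value of joint right_spindle below 0.06 rad))), for 0.2 s.
At the end, for the whole second after the job is handed in: After seating (under 0.06 rad for 0.2 s), the feeding valve's knob stands still at 1.571 rad, give or take 0.26 (15 degrees), gripped with over 2 N, its centre within 25 mm of the grasp point; the other knob's mark moved under 6 mm, bystanders under 20 mm and 0.2 rad of tilt (((horizontal distance between flask_nut and left_outlet below 0.03 m and value of joint left_spindle between 1.311 and 1.831 rad and velocity of joint left_spindle between -0.1 and 0.1 rad/s and contact force between the fingers and left_knob above 2 N and distance between the grasp point and left_knob below 0.025 m and distance of right_mark from where it was at the start of the episode below 0.006 m) or (horizontal distance between flask_nut and right_outlet below 0.03 m and value of joint right_spindle between 1.311 and 1.831 rad and velocity of joint right_spindle between -0.1 and 0.1 rad/s and contact force between the fingers and right_knob above 2 N and distance between the grasp point and right_knob below 0.025 m and distance of left_mark from where it was at the start of the episode below 0.006 m)) and distance of each of tube_rack, beaker, reagent, carton from where it was at the start of the episode below 0.02 m and angle between each of tube_rack, beaker, reagent, carton's own z axis and vertical below 0.2 rad); the arm keeps its last pose, push and grip.
It fails at once if the knob of the plugged valve was turned ((horizontal distance between flask_nut and left_outlet below 0.03 m and distance of right_mark from where it was at the start of the episode above 0.006 m) or (horizontal distance between flask_nut and right_outlet below 0.03 m and distance of left_mark from where it was at the start of the episode above 0.006 m)).
It fails at once if the glass flask or its tube was bumped (contact force between any of the fingers, the arm and flask above 3 N).
It fails at once if a bystander was pushed (distance of any of tube_rack, beaker, reagent, carton from where it was at the start of the episode above 0.02 m).
It also fails if it takes over 61 s, if anything falls off the work surface, if the arm or the gripper's body presses on something with over 40 N, if the wrist force passes 120 N, or if a joint passes its speed limit or range.

## Working session

There is one attempt and no reset: what is moved stays moved. The work goes in short steps, Python scripts to look and compute and a shell command to move; the robot and the scene stay as the last step left them, time stands still between calls to the robot, and variables do not carry over. Pictures are saved under pics/ and viewed, at most 10 in all, crops included, and the job is handed in when it is done.

```bash
mkdir -p pics; python3 - <<'E'
from bench import status,cams
import cv2,numpy as np
for n in("top","scene"):
    p,d=cams.read_camera(n); cv2.imwrite(f"pics/{n}0.png",p[:,:,::-1]); np.savez(f"{n}0.npz",p=p,d=d)
    c=cams.camera_params(n); print(n,c["fx"],c["cx"],c["cy"],np.round(c["world_from_camera"],3).tolist())
print(status.get_obs())
E
```

```text
top 391.6157873623491 259.0699476529556 184.1645574294556 [[0.003, -0.994, 0.108, 0.363], [-1.0, -0.004, -0.011, 0.075], [0.012, -0.108, -0.994, 1.305], [0.0, 0.0, 0.0, 1.0]]
scene 472.96618313250974 253.6915572396699 187.8513212004901 [[0.425, 0.565, -0.707, 1.307], [0.905, -0.248, 0.346, -0.331], [0.02, -0.787, -0.617, 0.799], [0.0, 0.0, 0.0, 1.0]]
{'time': 0.1, 'q': array([-7.98908483e+01,  1.79532228e+01,  8.58476325e+01, -6.36515332e-04,
        7.62593453e+01, -1.27985402e+01]), 'dq': array([-0.02145178, -0.04933786, -0.10058454,  0.06221338, -0.06638655,
        0.02372764]), 'joint_torque': array([ 2.71322577e-03, -4.02808499e+01, -2.52645975e+01,  6.95098448e-02,
        3.41713114e-02, -5.06111871e-05]), 'tool_pos': array([ 0.20431576, -0.48338961,  0.23825852]), 'tool_rot': array([-1.79941158e+02, -1.27330735e-02,  2.29078369e+01]), 'contact_force': array([ 0.71921268, -0.74386164,  0.66336239]), 'moment': array([ 0.00839263,  0.00833519, -0.05648059]), 'grasp_force': 0.0, 'grip_width': 1.0002896017867424}
```

View pics/top0.png

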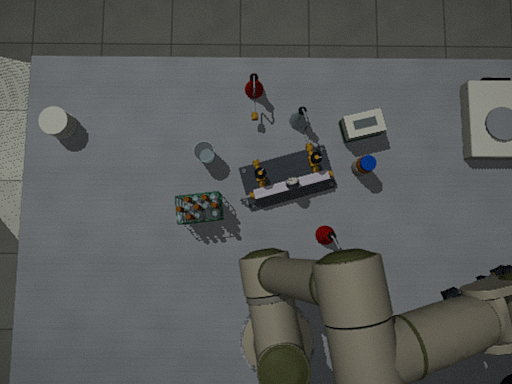

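View pics/scene0.png

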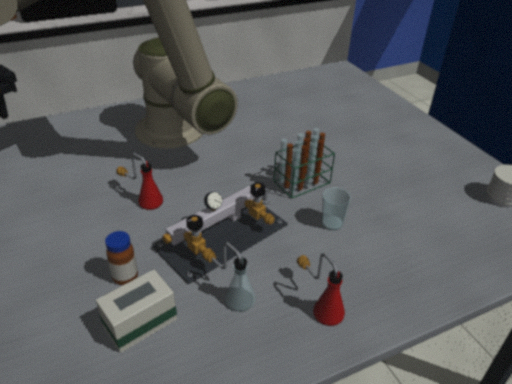

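Top view: the two knobs are at (261,175) and (316,158). The clear flask is at (299,122), with red look-alikes at (254,87) and (325,235). In the scene view the knobs are at (258,189) and (195,223), the clear flask is at (240,290), and its tube appears to reach the outlet near (210,258). I'll check that in a close crop of both views.

```bash
python3 - <<'E'
import cv2,numpy as np
t=np.load("top0.npz")["p"][90:220,220:350,::-1]; s=np.load("scene0.npz")["p"][170:320,150:300,::-1]
f=lambda i:np.clip(cv2.resize(i,(400,400),interpolation=cv2.INTER_CUBIC)*1.6,0,255).astype(np.uint8)
cv2.imwrite("pics/crop.png",np.hstack([f(t),f(s)]))
E
```

```text
(no output)
```

View pics/crop.png

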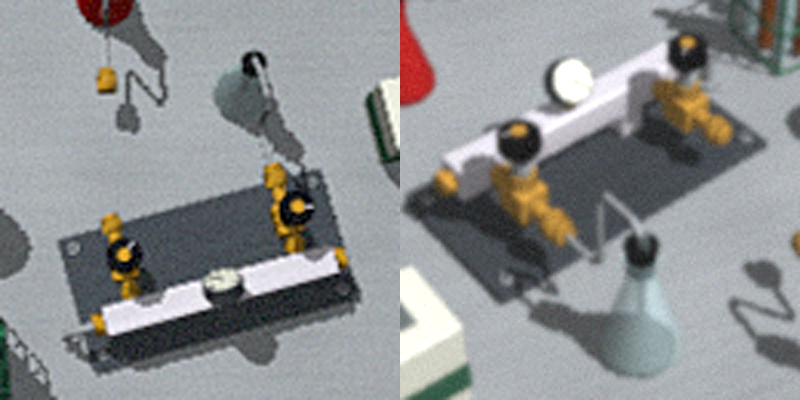

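The crops show that the tube's union sits in the outlet of the right valve, with its knob at top (316,158) and scene (195,223). The left outlet ends in a plain plug. Both red flasks lie apart from the manifold with loose tubes, so I'll turn the right knob. Next I'll locate it in both views.

```bash
cat > h.py <<'E'
import numpy as np,cv2
from bench import cams
def ray(n,u,v,z):
    c=cams.camera_params(n);T=np.array(c["world_from_camera"])
    d=T[:3,:3]@[(u-c["cx"])/c["fx"],(v-c["cy"])/c["fy"],1];o=T[:3,3]
    return o+d*(z-o[2])/d[2]
def cloud(n,d):
    c=cams.camera_params(n);T=np.array(c["world_from_camera"]);v,u=np.indices(d.shape)
    P=np.stack([(u-c["cx"])/c["fx"]*d,(v-c["cy"])/c["fy"]*d,d],-1)
    return P@T[:3,:3].T+T[:3,3]
E
python3 - <<'E'
from h import *
for n,uv in(("top",[(261,175),(316,158)]),("scene",[(258,189),(195,223)])):
    f=np.load(n+"0.npz");W=cloud(n,f["d"]);v,u=np.indices(f["d"].shape)
    for a,b in uv:
        m=(np.hypot(u-a,v-b)<14)&(W[...,2]>.117)&(W[...,2]<.131)
        P=W[m]; print(n,(a,b),m.sum(),P.mean(0).round(4),P.min(0).round(4),P.max(0).round(4))
        (x,y),r=cv2.minEnclosingCircle(np.argwhere(m)[:,::-1].astype(np.float32)); print('  circ',x,y,r,ray(n,x,y,.1235).round(4))
E
```

```text
top (261, 175) 98 [0.5259 0.0583 0.1229] [0.51   0.0399 0.117 ] [0.5444 0.0737 0.1286]
  circ 260.26470947265625 172.72352600097656 5.742058277130127 [0.5261 0.0576 0.1235]
top (316, 158) 103 [ 0.5748 -0.1142  0.1228] [ 0.5601 -0.1322  0.117 ] [ 0.5918 -0.0978  0.13  ]
  circ 316.5 157.5 5.700977325439453 [ 0.574  -0.1145  0.1235]
scene (258, 189) 125 [0.5305 0.0578 0.1217] [0.5102 0.0427 0.1171] [0.5478 0.0754 0.126 ]
  circ 257.0 187.0 7.280210018157959 [0.5333 0.0561 0.1235]
scene (195, 223) 151 [ 0.5789 -0.1147  0.1217] [ 0.56   -0.1314  0.1172] [ 0.5955 -0.0977  0.1258]
  circ 193.90625 220.0 8.15539264678955 [ 0.5821 -0.1156  0.1235]
```

```bash
python3 -m handwheel '[0.0185,0.0185,0,0,0,6,0.088, 0.0185,0.0185,0,0,0,6,0.088, 0.0185,0.0185,0,0,0,6,0.088, 0.0185,0.0185,0,0,0,6,0.088, 0.0185,0.0185,0,0,0,6,0.088, 0.0185,0.0185,0,0,0,6,0.088, 0.0185,0.0185,0,0,0,6,0.088, 0.0185,0.0185,0,0,0,6,0.088, 0.0185,0.0185,0,0,0,6,0.088, 0.0185,0.0185,0,0,0,6,0.088]'
python3 -m handwheel '[0.0185,0.0185,0,0,0,6,0.088, 0.0185,0.0185,0,0,0,6,0.088, 0.0185,0.0185,0,0,0,6,0.088, 0.0185,0.0185,0,0,0,6,0.088, 0.0185,0.0185,0,0,0,6,0.088, 0.0185,0.0185,0,0,0,6,0.088, 0.0185,0.0185,0,0,0,6,0.088, 0.0185,0.0185,0,0,0,6,0.088, 0.0185,0.0185,0,0,0,6,0.088, 0,0,0,0,0,0,0.088]'
python3 -c "
from bench import status;o=status.get_obs();print(o['q'].round(1),o['contact_force'],o['moment'])"
```

```text
time: 0.93
tool_pos: [0.39, -0.2974, 0.2385]
tool_rot: [-180.0, -0.0, 83.2]
contact_force: [0.5, -1.1, -0.3]
grip_width: 0.999
grasp_force: 0.0
time: 1.77
tool_pos: [0.5577, -0.1291, 0.238]
tool_rot: [180.0, -0.1, 137.4]
contact_force: [-0.1, 0.2, -0.8]
grip_width: 0.999
grasp_force: 0.0
[-24.8  24.   77.3   0.1  78.7 -72.2] [-0.09655737  0.2410366  -0.81976892] [ 0.01136018 -0.14945504  0.01155284]
```

```bash
python3 -m handwheel '[0.0087,0.0073,0,0,0,0,0.088, 0.0087,0.0073,0,0,0,0,0.088, 0,0,-0.02,0,0,0,0.088, 0,0,-0.02,0,0,0,0.088, 0,0,-0.02,0,0,0,0.088, 0,0,-0.02,0,0,0,0.088, 0,0,-0.02,0,0,0,0.088, 0,0,-0.02,0,0,0,0.088, 0,0,-0.02,0,0,0,0.088, 0,0,0,0,0,0,0.088]'
python3 - <<'E'
from bench import cams
import cv2
p,d=cams.read_camera("scene");cv2.imwrite("pics/s1.png",cv2.resize(p[150:310,110:310,::-1],(750,600),interpolation=cv2.INTER_CUBIC))
E
```

```text
time: 2.6
tool_pos: [0.5717, -0.1171, 0.0951]
tool_rot: [-179.9, -0.3, 136.8]
contact_force: [0.0, 0.1, -0.9]
grip_width: 1.0
grasp_force: 0.0
```

View pics/s1.png

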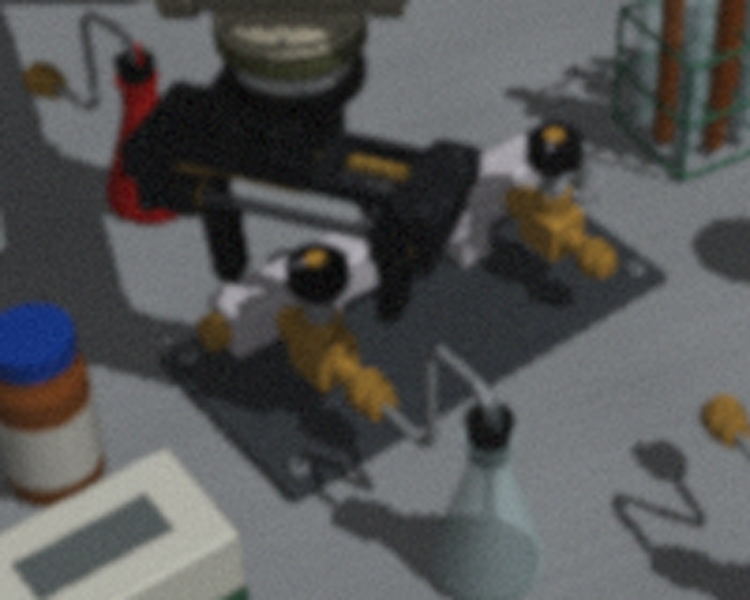

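The right knob stands midway between the open fingers (crop (317,270), fingertips at about (232,275) and (395,315)). I'll centre with a small shift and close.

```bash
python3 -m handwheel '[0.003,0.0025,0,0,0,0,0.088, 0,0,0,0,0,0,0.06, 0,0,0,0,0,0,0.045, 0,0,0,0,0,0,0.04, 0,0,0,0,0,0,0.03, 0,0,0,0,0,0,0.02, 0,0,0,0,0,0,0.02, 0,0,0,0,0,0,0.02, 0,0,0,0,0,0,0.02, 0,0,0,0,0,0,0.02]'
python3 -c "
from bench import status;o=status.get_obs();print(o['q'].round(1),o['contact_force'],o['moment'],o['grip_width']*88.1)"
```

```text
time: 3.48
tool_pos: [0.5764, -0.1148, 0.0988]
tool_rot: [180.0, 0.0, 136.9]
contact_force: [0.7, -0.0, 0.8]
grip_width: 0.377
grasp_force: 30.0
[-22.7  33.6  84.3   0.   62.1 -69.6] [ 0.68600553 -0.02729561  0.83324385] [ 0.03526553 -0.14971564 -0.0012614 ] 33.24003083426926
```

```bash
for i in 1; do python3 -m handwheel '[0,0,0,0,0,-4,0.02, 0,0,0,0,0,-4,0.02, 0,0,0,0,0,-4,0.02, 0,0,0,0,0,-4,0.02, 0,0,0,0,0,-4,0.02, 0,0,0,0,0,-4,0.02, 0,0,0,0,0,-4,0.02, 0,0,0,0,0,-4,0.02, 0,0,0,0,0,-4,0.02, 0,0,0,0,0,-4,0.02]'
python3 -c "
from bench import status,cams;o=status.get_obs();print(o['q'][5].round(1),o['contact_force'],o['moment'],o['grip_width']*88.1)
import cv2
p,d=cams.read_camera('scene');cv2.imwrite('pics/s2.png',cv2.resize(p[190:260,150:240,::-1],(720,560),interpolation=cv2.INTER_CUBIC))"
done
```

```text
time: 4.32
tool_pos: [0.5761, -0.1149, 0.0987]
tool_rot: [-180.0, -0.0, 96.7]
contact_force: [-0.6, 0.7, 0.9]
grip_width: 0.379
grasp_force: 30.0
-29.4 [-0.64066981  0.74497507  0.92324024] [-0.00195569  0.03797507  0.09826903] 33.38436200209693
```

View pics/s2.png

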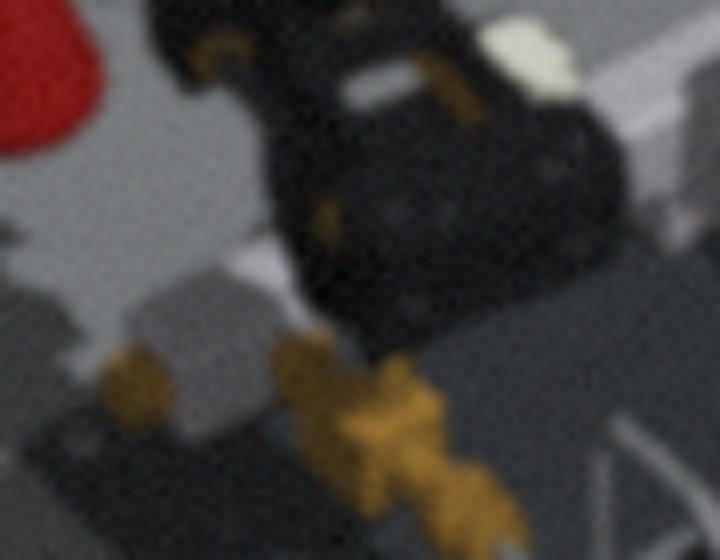

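The hand now hides the knob, so I'll rely on the wrist moment. It reads about 0.1 N m, which is just the packing rub. Continuing clockwise in smaller calls.

```bash
cat > m.py <<'E'
from bench import status
o=status.get_obs();print('Q6',o['q'][5].round(2),'Mz',o['moment'].round(3),'F',o['contact_force'].round(1))
E
python3 -m handwheel '[0,0,0,0,0,-3,0.02, 0,0,0,0,0,-3,0.02, 0,0,0,0,0,-3,0.02, 0,0,0,0,0,-3,0.02, 0,0,0,0,0,-3,0.02, 0,0,0,0,0,-3,0.02, 0,0,0,0,0,-3,0.02, 0,0,0,0,0,-3,0.02, 0,0,0,0,0,-3,0.02, 0,0,0,0,0,-3,0.02]' | grep rot; python3 m.py
```

```text
tool_rot: [-179.9, 0.0, 66.9]
Q6 0.43 Mz [0.127 0.394 0.146] F [-2.4  0.2 -0.4]
```

```bash
python3 -m handwheel '[0,0,0,0,0,-2,0.02, 0,0,0,0,0,-2,0.02, 0,0,0,0,0,-2,0.02, 0,0,0,0,0,-2,0.02, 0,0,0,0,0,-2,0.02, 0,0,0,0,0,-2,0.02, 0,0,0,0,0,-2,0.02, 0,0,0,0,0,-2,0.02, 0,0,0,0,0,-2,0.02, 0,0,0,0,0,-2,0.02]' | grep rot; python3 m.py
```

```text
tool_rot: [-179.9, 0.1, 47.0]
Q6 20.33 Mz [0.015 0.616 0.328] F [-3.7  0.4  2.3]
```

```bash
python3 -m handwheel '[0,0,0,0,0,-1,0.02, 0,0,0,0,0,-1,0.02, 0,0,0,0,0,-1,0.02, 0,0,0,0,0,-1,0.02, 0,0,0,0,0,-1,0.02, 0,0,0,0,0,-1,0.02, 0,0,0,0,0,-1,0.02, 0,0,0,0,0,-1,0.02, 0,0,0,0,0,-1,0.02, 0,0,0,0,0,-1,0.02]' | grep rot; python3 m.py
```

```text
tool_rot: [-179.9, 0.1, 36.9]
Q6 30.37 Mz [0.268 0.773 0.49 ] F [-5.2  1.9  2.7]
```

```bash
python3 -m handwheel '[0,0,0,0,0,-1,0.02, 0,0,0,0,0,-1,0.02, 0,0,0,0,0,-1,0.02, 0,0,0,0,0,-1,0.02, 0,0,0,0,0,-1,0.02, 0,0,0,0,0,-1,0.02, 0,0,0,0,0,-1,0.02, 0,0,0,0,0,-1,0.02, 0,0,0,0,0,-1,0.02, 0,0,0,0,0,-1,0.02]' | grep -E 'rot|pos|width'; python3 m.py
```

```text
tool_pos: [0.5758, -0.1146, 0.0987]
tool_rot: [-179.9, 0.0, 27.0]
grip_width: 0.378
Q6 40.36 Mz [0.437 0.688 0.789] F [-4.6  3.3  3.5]
```

```bash
python3 -m handwheel '[0,0,0,0,0,-1,0.02, 0,0,0,0,0,-1,0.02, 0,0,0,0,0,-1,0.02, 0,0,0,0,0,-1,0.02, 0,0,0,0,0,-1,0.02, 0,0,0,0,0,-1,0.02, 0,0,0,0,0,-1,0.02, 0,0,0,0,0,-1,0.02, 0,0,0,0,0,-1,0.02, 0,0,0,0,0,-1,0.02]' | grep -E 'rot|pos|width'; python3 m.py;  python3 -m handwheel '[0,0,0,0,0,0,0.02, 0,0,0,0,0,0,0.02, 0,0,0,0,0,0,0.02, 0,0,0,0,0,0,0.02, 0,0,0,0,0,0,0.02, 0,0,0,0,0,0,0.02, 0,0,0,0,0,0,0.02, 0,0,0,0,0,0,0.02, 0,0,0,0,0,0,0.02, 0,0,0,0,0,0,0.02]' | grep -E 'rot|pos|width'; python3 m.py
```

```text
tool_pos: [0.576, -0.1145, 0.0987]
tool_rot: [-179.9, 0.0, 16.9]
grip_width: 0.374
Q6 50.38 Mz [0.48  0.711 0.345] F [-3.8  2.2  3.1]
tool_pos: [0.576, -0.1145, 0.0987]
tool_rot: [-179.9, 0.0, 17.0]
grip_width: 0.374
Q6 50.35 Mz [0.493 0.658 0.271] F [-4.3  3.   2.7]
```

The moment climbed to 0.8 N m and then dropped, which means the grip slipped at a hard stop, so the needle appears seated. To confirm, I'll open, turn the hand side-on to the scene camera and look at the index mark.

```bash
python3 -m handwheel '[0,0,0,0,0,0,0.05, 0,0,0,0,0,0,0.088, 0,0,0,0,0,0,0.088, 0,0,0,0,0,0,0.088, 0,0,0.015,0,0,-6,0.088, 0,0,0.015,0,0,-6,0.088, 0,0,0.01,0,0,-6,0.088, 0,0,0,0,0,-6,0.088, 0,0,0,0,0,-6,0.088, 0,0,0,0,0,0,0.088]'
cat > mark.py <<'E'
import sys
from h import *
def run(tag):
    ps=[np.float32(cams.read_camera("scene")[0]) for _ in range(4)]
    p=np.mean(ps,0).astype(np.uint8);np.save(tag+".npy",p);rect(tag,p)
def rect(tag,p):
    # rectify the plane of the knob's top face: 60 mm square, 8 px/mm, world +x up, +y left
    c=(.576,-.1147);w=np.array([(c[0]+a*.03,c[1]+b*.03) for a,b in((1,1),(1,-1),(-1,-1),(-1,1))])
    k=cams.camera_params("scene");T=np.linalg.inv(np.array(k["world_from_camera"]))
    P=(T[:3,:3]@np.c_[w,np.full(4,.1235)].T).T+T[:3,3]
    uv=np.c_[P[:,0]/P[:,2]*k["fx"]+k["cx"],P[:,1]/P[:,2]*k["fy"]+k["cy"]]
    M=cv2.getPerspectiveTransform(np.float32(uv),np.float32([(0,0),(480,0),(480,480),(0,480)]))
    o=cv2.warpPerspective(p,M,(480,480),flags=cv2.INTER_CUBIC)
    m=(np.abs(np.indices((480,480))-240)**2).sum(0)<(120**2)
    f=o.astype(int);wgt=np.where(m,np.clip(f[...,0]-f[...,2]-30,0,None),0).astype(float)
    ys,xs=np.indices((480,480));s=wgt.sum();x,y=(wgt*xs).sum()/s,(wgt*ys).sum()/s
    print(tag,"mark centroid mm fwd,left",(240-y)/8,(240-x)/8,"angle",np.degrees(np.arctan2(240-x,240-y)),s)
    cv2.imwrite(f"pics/{tag}.png",np.clip(o[:,:,::-1]*1.5,0,255).astype(np.uint8))
if __name__=="__main__": run(sys.argv[1])
E
python3 mark.py seat; python3 - <<'E'
from mark import *
rect("start",np.load("scene0.npz")["p"])
cv2.imwrite("pics/cmp.png",np.hstack([cv2.imread("pics/start.png"),cv2.imread("pics/seat.png")])[:, :960][::1, ::1]if 0 else cv2.resize(np.hstack([cv2.imread("pics/start.png"),cv2.imread("pics/seat.png")]),(800,400)))
E
```

```text
time: 10.2
tool_pos: [0.5764, -0.1152, 0.1389]
tool_rot: [180.0, -0.0, -13.3]
contact_force: [-0.3, 0.1, -0.0]
grip_width: 1.003
grasp_force: 0.0
seat mark centroid mm fwd,left 2.1874345795122565 0.43155389606669914 angle 11.160427507011356 384054.0
start mark centroid mm fwd,left 1.3553196204380313 1.1674054587432074 angle 40.739987150416184 393717.0
```

View pics/cmp.png

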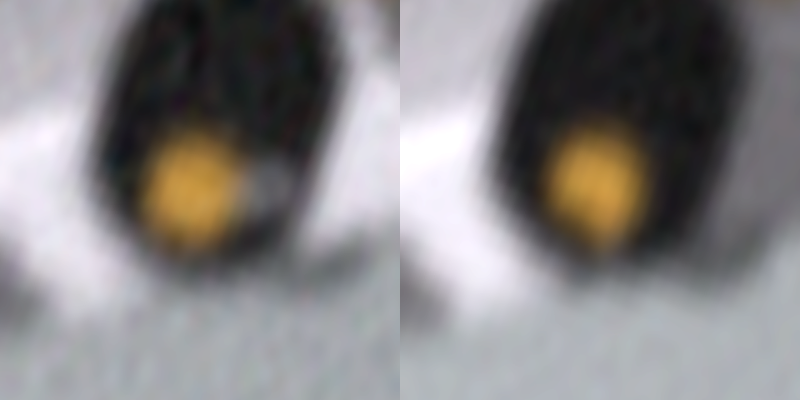

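The rectified views show a brass disc in the middle of each knob. At the start a pale index line runs right from it (270,185), towards world -y. In the seated view the line is no longer on the right. I'll sample a ring around the disc to get its bearing, and also check the top camera.

```bash
cat > ring.py <<'E'
from mark import *
def ring(tag):
    o=cv2.GaussianBlur(cv2.imread(f"pics/{tag}.png"),(0,0),4).astype(float)
    b=o[...,2]-o[...,0]; m=(b>40)&((np.indices((480,480))-240)**2).sum(0).__lt__(120**2)
    ys,xs=np.nonzero(m);cx,cy=xs.mean(),ys.mean()
    r=[]
    for a in range(0,360,15):   # bearing from +x, anticlockwise
        t=np.radians(a);q=[o[int(cy-8*R*np.cos(t)),int(cx-8*R*np.sin(t))].mean() for R in(9,10.5,12,13.5)]
        r.append((a,[int(v) for v in q]))
    print(tag,cx,cy,m.sum(),*r,sep="\n" if 0 else " ")
if __name__=="__main__":
    for t in sys.argv[1:]: ring(t)
E
python3 ring.py start seat
```

```text
start 231.01857079185856 228.326548804041 13462 (0, [60, 44, 35, 30]) (15, [58, 47, 35, 30]) (30, [50, 38, 29, 24]) (45, [47, 34, 30, 27]) (60, [40, 27, 25, 36]) (75, [42, 37, 41, 64]) (90, [39, 42, 68, 101]) (105, [51, 57, 88, 130]) (120, [68, 78, 109, 147]) (135, [84, 89, 116, 151]) (150, [81, 89, 109, 133]) (165, [73, 78, 94, 113]) (180, [80, 74, 81, 100]) (195, [74, 69, 79, 96]) (210, [61, 52, 60, 82]) (225, [60, 45, 46, 62]) (240, [74, 58, 48, 54]) (255, [100, 91, 77, 72]) (270, [109, 99, 94, 95]) (285, [96, 88, 84, 76]) (300, [72, 58, 47, 38]) (315, [60, 44, 37, 34]) (330, [62, 54, 43, 34]) (345, [59, 45, 35, 36])
seat 235.96297982096797 221.88984979517525 13182 (0, [50, 40, 32, 27]) (15, [53, 39, 32, 28]) (30, [49, 37, 28, 26]) (45, [49, 39, 34, 28]) (60, [40, 30, 27, 33]) (75, [38, 29, 32, 50]) (90, [37, 35, 50, 79]) (105, [43, 48, 69, 109]) (120, [53, 62, 93, 130]) (135, [57, 68, 92, 134]) (150, [60, 70, 96, 126]) (165, [61, 64, 78, 99]) (180, [77, 74, 82, 101]) (195, [84, 77, 84, 100]) (210, [68, 54, 57, 73]) (225, [54, 37, 38, 52]) (240, [46, 31, 27, 35]) (255, [42, 31, 25, 31]) (270, [42, 30, 25, 27]) (285, [43, 32, 27, 28]) (300, [46, 36, 31, 27]) (315, [47, 36, 29, 25]) (330, [52, 38, 32, 31]) (345, [55, 41, 31, 26])
```

The index bearing went from 270° to about 190°, so the knob turned roughly 80° clockwise and then the grip slipped for about 40° more. That means the needle is seated. I'll regrip and back off 90°.

```bash
python3 -m handwheel '[0,0,-0.02,0,0,0,0.088, 0,0,-0.02,0,0,0,0.088, 0,0,0,0,0,0,0.06, 0,0,0,0,0,0,0.04, 0,0,0,0,0,0,0.02, 0,0,0,0,0,0,0.02, 0,0,0,0,0,0,0.02, 0,0,0,0,0,0,0.02, 0,0,0,0,0,0,0.02, 0,0,0,0,0,0,0.02]'; python3 m.py
```

```text
time: 11.23
tool_pos: [0.5763, -0.115, 0.099]
tool_rot: [180.0, -0.0, -13.1]
contact_force: [-0.5, -0.4, 0.4]
grip_width: 0.422
grasp_force: 0.0
Q6 80.38 Mz [ 0.089  0.029 -0.02 ] F [-0.5 -0.4  0.4]
```

```bash
python3 -m handwheel '[0,0,0,0,0,-1,0.02, 0,0,0,0,0,-1,0.02, 0,0,0,0,0,-1,0.02, 0,0,0,0,0,-1,0.02, 0,0,0,0,0,-1,0.02, 0,0,0,0,0,0,0.02, 0,0,0,0,0,0,0.02, 0,0,0,0,0,0,0.02, 0,0,0,0,0,0,0.02, 0,0,0,0,0,0,0.02]'; python3 m.py
```

```text
time: 12.07
tool_pos: [0.5758, -0.1145, 0.0988]
tool_rot: [-180.0, 0.1, -18.1]
contact_force: [-3.4, 5.8, 5.1]
grip_width: 0.375
grasp_force: 30.0
Q6 85.43 Mz [0.886 0.514 0.508] F [-3.4  5.8  5.1]
```

Five degrees clockwise takes the moment straight to 0.5 N m, which confirms the hard stop. Backing off now.

```bash
python3 -m handwheel '[0,0,0,0,0,3,0.02, 0,0,0,0,0,3,0.02, 0,0,0,0,0,3,0.02, 0,0,0,0,0,3,0.02, 0,0,0,0,0,3,0.02, 0,0,0,0,0,3,0.02, 0,0,0,0,0,3,0.02, 0,0,0,0,0,3,0.02, 0,0,0,0,0,3,0.02, 0,0,0,0,0,3,0.02]' |grep rot; python3 m.py
python3 -m handwheel '[0,0,0,0,0,3,0.02, 0,0,0,0,0,3,0.02, 0,0,0,0,0,3,0.02, 0,0,0,0,0,3,0.02, 0,0,0,0,0,3,0.02, 0,0,0,0,0,3,0.02, 0,0,0,0,0,3,0.02, 0,0,0,0,0,3,0.02, 0,0,0,0,0,3,0.02, 0,0,0,0,0,3,0.02]' |grep rot; python3 m.py
python3 -m handwheel '[0,0,0,0,0,3,0.02, 0,0,0,0,0,3,0.02, 0,0,0,0,0,3,0.02, 0,0,0,0,0,3,0.02, 0,0,0,0,0,3,0.02, 0,0,0,0,0,3,0.02, 0,0,0,0,0,3,0.02, 0,0,0,0,0,3,0.02, 0,0,0,0,0,3,0.02, 0,0,0,0,0,3,0.02]' |grep rot; python3 m.py
python3 -m handwheel '[0,0,0,0,0,1,0.02, 0,0,0,0,0,1,0.02, 0,0,0,0,0,0,0.02, 0,0,0,0,0,0,0.02, 0,0,0,0,0,0,0.04, 0,0,0,0,0,0,0.06, 0,0,0,0,0,0,0.088, 0,0,0,0,0,0,0.088, 0,0,0,0,0,0,0.088, 0,0,0,0,0,0,0.088]' |grep -E 'rot|time'; python3 m.py
```

```text
tool_rot: [-179.9, 0.1, 12.0]
Q6 55.34 Mz [ 0.733  0.567 -0.058] F [-3.5  4.6  6. ]
tool_rot: [-179.9, 0.0, 41.9]
Q6 25.34 Mz [ 0.639  0.417 -0.113] F [-3.5  4.   5.8]
tool_rot: [-180.0, -0.0, 71.9]
Q6 -4.66 Mz [ 0.616  0.294 -0.037] F [-2.1  4.3  5.3]
time: 15.4
tool_rot: [-180.0, 0.0, 73.9]
Q6 -6.6 Mz [-0.034 -0.019 -0.046] F [-0.1 -0.9  0.1]
```

```bash
python3 -m handwheel '[0,0,0.02,0,0,7,0.088, 0,0,0.02,0,0,7,0.088, 0,0,0,0,0,7,0.088, 0,0,0,0,0,7,0.088, 0,0,0,0,0,7,0.088, 0,0,0,0,0,7,0.088, 0,0,0,0,0,7,0.088, 0,0,0,0,0,7,0.088, 0,0,0,0,0,7,0.088, 0,0,0,0,0,7,0.088]' |grep -E 'rot|time|pos'; python3 mark.py fin; python3 ring.py fin
python3 -c "
import cv2,numpy as np
cv2.imwrite('pics/cmp2.png',cv2.resize(np.hstack([cv2.imread('pics/seat.png'),cv2.imread('pics/fin.png')]),(800,400)))"
```

```text
time: 16.23
tool_pos: [0.5762, -0.115, 0.1387]
tool_rot: [-180.0, 0.0, 144.2]
fin mark centroid mm fwd,left 1.203844748513255 1.0386049793367604 angle 40.78565295813115 39684.0
fin 230.77439393939395 228.60787878787878 6600 (0, [35, 30, 26, 23]) (15, [33, 28, 24, 21]) (30, [33, 29, 27, 26]) (45, [32, 27, 20, 15]) (60, [26, 23, 23, 34]) (75, [25, 27, 36, 63]) (90, [27, 36, 62, 101]) (105, [38, 53, 86, 135]) (120, [47, 71, 107, 152]) (135, [55, 75, 112, 147]) (150, [59, 75, 104, 137]) (165, [58, 68, 92, 115]) (180, [55, 64, 85, 110]) (195, [46, 55, 75, 99]) (210, [39, 42, 58, 86]) (225, [33, 32, 41, 60]) (240, [33, 29, 26, 32]) (255, [38, 32, 30, 32]) (270, [53, 50, 45, 38]) (285, [56, 57, 55, 50]) (300, [50, 47, 45, 42]) (315, [41, 36, 30, 27]) (330, [37, 33, 29, 27]) (345, [35, 30, 26, 26])
```

View pics/cmp2.png

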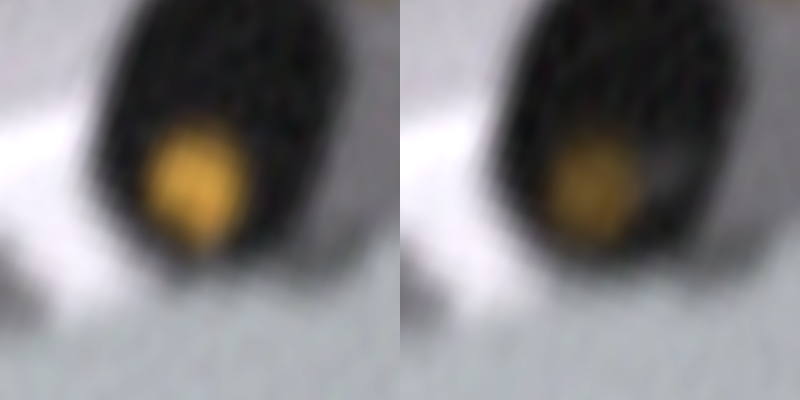

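The final view shows the disc at (592,190) and the index line at (665,170). Its bearing is about 285° against 190–195° when seated, so the knob is a quarter turn open. Regripping to hold it.

```bash
python3 -m handwheel '[0,0,-0.02,0,0,0,0.088, 0,0,-0.02,0,0,0,0.088, 0,0,0,0,0,0,0.06, 0,0,0,0,0,0,0.045, 0,0,0,0,0,0,0.04, 0,0,0,0,0,0,0.02, 0,0,0,0,0,0,0.02, 0,0,0,0,0,0,0.02, 0,0,0,0,0,0,0.02, 0,0,0,0,0,0,0.02]'>/dev/null;python3 -m handwheel '[0,0,0,0,0,0,0.02, 0,0,0,0,0,0,0.02, 0,0,0,0,0,0,0.02, 0,0,0,0,0,0,0.02, 0,0,0,0,0,0,0.02, 0,0,0,0,0,0,0.02, 0,0,0,0,0,0,0.02, 0,0,0,0,0,0,0.02, 0,0,0,0,0,0,0.02, 0,0,0,0,0,0,0.02]'; python3 m.py
```

```text
time: 18.1
tool_pos: [0.5764, -0.1149, 0.0989]
tool_rot: [180.0, 0.0, 143.9]
contact_force: [3.1, 4.9, 2.4]
grip_width: 0.373
grasp_force: 30.0
Q6 -76.61 Mz [ 0.69  -0.549 -0.105] F [3.1 4.9 2.4]
```

```bash
python3 -c "
from bench import sign_off;print(sign_off())"
```

```text
the job is handed in; nothing more can be done
None
```

I handed the job in with the right valve, the one piped to the flask, screwed down until it seated, then backed off about a quarter turn and still gripped at 30 N; the camera put the final angle within a few degrees, I touched nothing else, and no verdict came back.

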